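Index the carver's turntable to its next hole

ROBOT

A 6-joint arm with a two-finger parallel gripper is mounted at the origin on the work surface. World frame = base frame: x ahead of the robot, y to its left, z up, the work surface at z = 0. Lengths are in mm, angles in rad, forces in N, time in s.
With the tool pointing down it reaches from about 325 to 775 mm from the base axis. Payload 9.3 kg.
Tool frame: the origin (TCP) lies between the finger pads; the fingertips stand 8 mm ahead of it and the grasp point (between the pads) lies 11 mm behind it; z points along the fingers, y is the line along which they close (so a half turn about z gives the same grasp; the last joint's range is limited). The gripper opens to 85 mm and grips with 20 to 120 N. Pads are 22 mm wide; open, the fingers measure 114 mm over their backs; the gripper's body (76 mm by 85 mm) begins 54 mm behind the grasp point. The pads swing forward as they close: fully open they stand 13 mm farther back than shut.
Start: joints at [-1.452, 0.259, 0.021, 1.334, 0, 1.418], TCP at [147.649, -529.808, 239.279] pointing down, gripper open.
Joint ranges: [-3.04, 3.04], [-0.91, 1.82], [-1.04, 1.36], [-1.92, 1.95], [-1.52, 1.45], [-3.14, 3.14]. Speed limits (rad/s): [2.22, 2.22, 2.79, 3.14, 3.14, 3.14].

INTERFACE

Orientations are given as a unit quaternion [x, y, z, w].
In Python, from cell import state, snapshot, get_calibration, finish_job gives the robot as it stands.
- The arm moves only by the tool apply_moves, never from a script. Its argument "commands" is a list of rows, each an object with "slide": the shift along the world's x, y, z in m, a list of three; "dr": the turn, a rotation vector about the world's x, y, z in rad, a list of three. In form: [{"slide": [dx, dy, dz], "dr": [rx, ry, rz]}, ...]. A call has 1 to 20 rows; each row shifts and turns the commanded pose from where the row before left it; what a row does not reach is not made up. A row lasts 1/10 s, in which the tool goes at most 50 mm and 8.59 degrees, less where a joint would pass 70% of its speed; a pose out of reach is approached as far as the arm can. A call with a gripper value outside its range is refused whole. "jaw" is the closure, from 0 (fully open) to 1 (shut), set as the call begins (left out, the last holds). The fingers move at their own pace and stop on an object; "squeeze" is the grip in N (left out, the last holds). Time passes only in rows, so rows that do not move let the fingers close. It gives the time, the measured TCP pose, the force, the opening and the grip force at its end, in the units of the state.
- state(): the state, without advancing time (a new reading comes with each control period).
- snapshot(name): name is "side" or "top" or "wrist"; returns the picture (480x640x3 uint8, blue, green, red); there is no depth.
- get_calibration(name): a dict with "camera_matrix" (3x3 intrinsics, pixels), "rvec" (rotation vector, rad) and "tvec" (3), from world to camera coordinates, as OpenCV has them. Camera axes: x right, y down, z forward; pixel columns grow to the right and rows downward; lengths in mm; the calibration is good to about 2 mm. A picture is of the moment at which its call begins: read the wrist's pose just before it. get_calibration takes no time and is no camera call; for the wrist camera it gives the pose at the moment of the call.
- finish_job(): hands the job in; it is judged then, once.
The state is a dict: "t": time; "qpos": joint angles; "joint_vel": joint speeds; "joint_efforts": joint torques, N m; "tcp_pos": TCP position; "orientation": TCP orientation; "force": force on the tool from outside, world axes, zero at the start; "ft_torque": the same for the moment, N m; "width": finger opening in mm; "finger_force": force on a finger pad.
Only numpy, scipy, OpenCV 4.12 (cv2) and the standard library are available. Lean on these libraries where they do the work, as an engineer would, in place of code of your own. Each camera call takes 0.05 s, during which the arm holds its last target. There are 200 camera calls.

TASK

Index the carver's turntable by one hole: with the fingertips shut, press the black dished plunger at the end of its arm down to free it, swing the table clockwise (seen from above) to the very next hole of the steel ring without going past it, then let the plunger spring all the way up so that its pin locks in that hole. Only push with the fingertips: do not grip or lift anything, keep the carved rosette seated on the table, and leave the tools lying around where they are.

Things in the scene. Friction and masses are not known exactly. Their poses are not given: they have to be found in the camera images.
- index_base: fixed blue base of the turntable, 170 mm across, carrying a steel index ring of 212 mm diameter (its top 55 mm above the bench) with 8 through-holes, 45 degrees apart, on a circle of 88 mm radius. Origin on the bench on the vertical axis about which the table turns; at the start the plunger's arm points along this body's -x axis. The base never moves.
- turntable (a joint): angle of the aluminium table (156 mm disc, top 70 mm above the bench, with one arm that carries the plunger), rad; 0 at the start, locked in a hole; grows as it turns CLOCKWISE seen from above; the next hole is at 0.785. The lock has about 0.02 rad of play. When free it turns with about 1.5 N at the plunger and stays where it is left.
- plunger (a joint): how far the spring plunger is pressed down, m; 0 fully up, stop at 0.014; about 5 N to start, 8 N at the stop. Its round-ended pin reaches 10 mm up into the ring from below; the table is free beyond about 0.0105. Let up within 0.04 rad of a hole, the pin rises in and centres the table; elsewhere it rests under the ring (about 0.010) and jumps up when the table is turned on to a hole.
- pad (a point): middle of the flat floor of the plunger's black dished head, facing up. Floor 48 mm across, 98 mm above the bench when up; rim 8 mm high, 64 mm across outside. A shut fingertip in the dish presses it and drags the table round (it slips a little: the table can lag by some 0.05 rad; check before letting up). 120 mm from the table's axis; moves with plunger and table.
- rosette: carved wooden rosette block, 102 x 102 mm, about 40 mm high, lying loose on the table between four 20 mm high steel pegs; turns with it. Origin at the centre of its underside, 70 mm above the bench.
- gouge_a: carving gouge, wooden handle 105 mm, steel blade 100 mm, lying near the turntable; a bystander, to be left alone
- gouge_b: carving gouge lying at the left; a bystander, to be left alone
- gouge_c: narrow carving gouge lying at the left; a bystander, to be left alone
- wax_tin: round tin, diameter 60 mm, 45 mm high, near the turntable; a bystander, to be left alone
- offcut: wood offcut 70 x 45 x 30 mm near the turntable; a bystander, to be left alone
- mallet: round carver's mallet, 92 mm head 100 mm tall with its handle upward (200 mm in all), at the right; a bystander, to be left alone
- stone: grey sharpening stone 150 x 50 x 25 mm at the right; a bystander, to be left alone
Things that resemble listed ones, but are neither listed nor needed, are in the scene too. Of the things like the rosette, leave any that is green or purple; of the rest the smaller one is meant.

How it is judged (in metres and radians):
On the way, in this order (a step that is already met when the one before it is completed fails the run):
1. the plunger is pressed in while the table still stands at its first hole (value of joint plunger above 0.0105 m and value of joint turntable below 0.08 rad), for 0.05 s.
2. the table is turned clockwise between the holes (value of joint turntable between 0.25 and 0.72 rad), for 0.05 s.
At the end, for the whole second after the job is handed in: the table stands still at the next hole clockwise (45 degrees, within 2.3 degrees), the plunger is up to within 2 mm so that its pin is locked in that hole, and the rosette still lies flat between its pegs (within 4 mm in height, 6 mm sideways) (value of joint turntable between 0.745 and 0.825 rad and value of joint plunger below 0.002 m and velocity of joint turntable between -0.05 and 0.05 rad/s and z of rosette in the frame of index_base between 0.066 and 0.074 m and x of rosette in the frame of index_base between -0.006 and 0.006 m and y of rosette in the frame of index_base between -0.006 and 0.006 m); the robot touches nothing.
It fails at once if the table is swung well past the next hole (beyond 57 degrees) (value of joint turntable above 1 rad).
It fails at once if the table is turned anticlockwise out of its hole (value of joint turntable below -0.12 rad).
It fails at once if the plunger's head is taken between the fingers instead of being pressed with their tips (z of the grasp point in the frame of pad below 0.004 m and horizontal distance between the grasp point and pad below 0.03 m).
It fails at once if the rosette is lifted off the table (z of rosette in the frame of index_base above 0.085 m).
It fails at once if a bystander is moved more than 30 mm (distance of any of gouge_a, gouge_b, gouge_c, wax_tin, offcut, mallet, stone from where it was at the start of the episode above 0.03 m).
It also fails if it takes over 43 s, if anything falls off the work surface, if the arm or the gripper's body presses on something with over 40 N, if the wrist force passes 120 N, or if a joint passes its speed limit or range.

## Working session

There is one attempt and no reset: what is moved stays moved. The work goes in short steps, Python scripts to look and compute and a tool call to move; the robot and the scene stay as the last step left them, time stands still between calls to the robot, and variables do not carry over. Pictures are saved under pics/ and viewed, at most 10 in all, crops included, and the job is handed in when it is done.

Besides the shell and the picture viewer there is one more tool, called after "Emit:" as a command line: name --argument value ..., lists and objects as JSON in quotes. apply_moves: Moves the arm, as the interface text tells. Its arguments: {"type":"object","properties":{"commands":{"type":"array","items":{"type":"object","properties":{"slide":{"type":"array","items":{"type":"number"}},"dr":{"type":"array","items":{"type":"number"}}}}},"jaw":{"type":"number"},"squeeze":{"type":"number"}},"required":["commands"]}

```bash
mkdir -p pics; python3 - <<'E'
from cell import *
import cv2
for n in("top","side"): cv2.imwrite(f"pics/{n}0.png",snapshot(n))
s=state();print(s)
for n in("top","side"):print(n,get_calibration(n))
E
```

```text
{'t': 0.1, 'qpos': array([-1.45163273e+00,  2.59133687e-01,  2.08546586e-02,  1.33367950e+00,
        2.37643315e-05,  1.41819508e+00]), 'joint_vel': array([-0.00164219, -0.00064721,  0.00155516,  0.00013972,  0.00056801,
       -0.00114461]), 'joint_efforts': array([ 5.07306439e-03, -5.56694126e+01,  3.45070910e+01,  1.16398328e-02,
       -1.97461691e-04,  9.88704500e-06]), 'tcp_pos': array([ 147.61189079, -529.5872835 ,  238.7344999 ]), 'orientation': array([ 9.90782014e-01,  1.35464618e-01,  2.15953552e-05, -5.80819883e-04]), 'force': array([-0.23839312,  0.9801735 , -0.50872599]), 'ft_torque': array([-0.0094572 ,  0.02510646, -0.02521283]), 'finger_force': 0.0, 'width': 85.35009754299827}
top {'camera_matrix': array([[582.67002232,   0.        , 312.54495796],
       [  0.        , 582.67002232, 242.41056217],
       [  0.        ,   0.        ,   1.        ]]), 'rvec': array([ 2.14579559, -2.12554677,  0.21186834]), 'tvec': array([  -2.74565394,  544.64785834, 1617.51607608])}
side {'camera_matrix': array([[462.66629103,   0.        , 318.43053349],
       [  0.        , 462.66629103, 237.54248853],
       [  0.        ,   0.        ,   1.        ]]), 'rvec': array([ 0.99431988, -2.52114199,  0.97158196]), 'tvec': array([394.2304298 , 336.78150343, 960.74278875])}
```

View pics/top0.png

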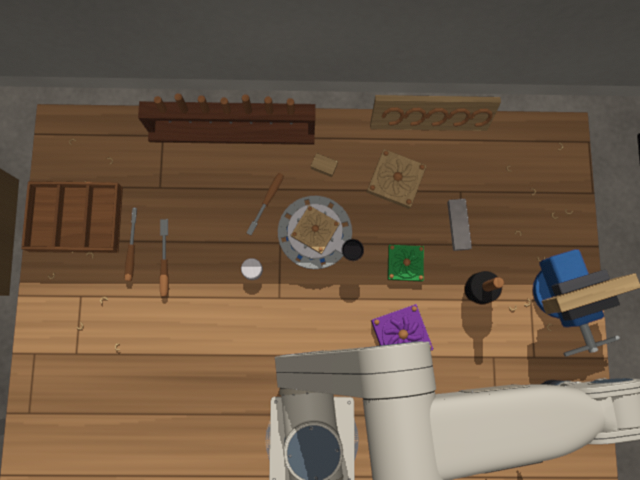

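View pics/side0.png

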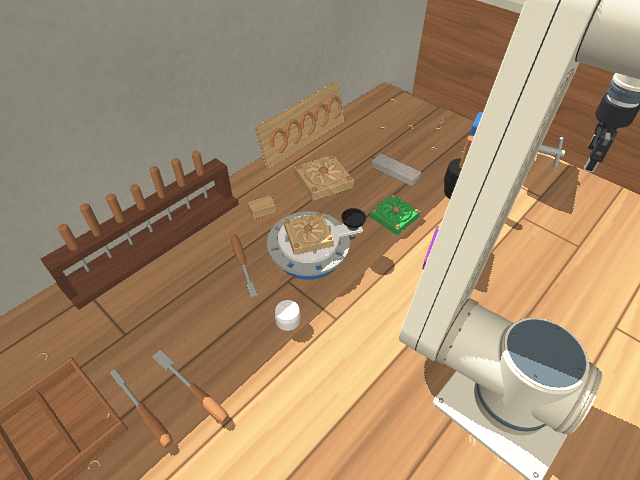

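The top view shows the turntable axis near (315,232), with the black dish at (353,250). Clockwise takes the dish toward the robot, and that path is clear. The side view shows the dish at (353,218).

```bash
cat > h.py <<'E'
from cell import *
import cv2, numpy as np
def ray(n,uv,z):
    c=get_calibration(n);R=cv2.Rodrigues(c["rvec"])[0];t=c["tvec"]
    d=R.T@np.linalg.inv(c["camera_matrix"])@np.r_[uv,1];o=-R.T@t
    return o+d*(z-o[2])/d[2]
def proj(n,P):
    c=get_calibration(n)
    return cv2.projectPoints(np.float64(P).reshape(-1,3),c["rvec"],c["tvec"],c["camera_matrix"],None)[0].reshape(-1,2)
def dish(n,box):
    im=cv2.imread(f"pics/{n}0.png") ;x,y,w,h=box
    m=(im[y:y+h,x:x+w].max(2)<55).astype(np.uint8)
    k,l,s,c=cv2.connectedComponentsWithStats(m)
    i=1+s[1:,4].argmax();s=s[i]
    return s[4],np.r_[s[0]+x+(s[2]-1)/2,s[1]+y+(s[3]-1)/2],s[2:4],c[i]+[x,y]
E
python3 - <<'E'
from h import *
for n,b in(("top",(335,233,36,34)),("side",(335,203,36,28))):
    d=dish(n,b);print(n,d,ray(n,d[3],104))
# ring fit: steel ring hull in top
im=cv2.imread("pics/top0.png")
hs=cv2.cvtColor(im,cv2.COLOR_BGR2HSV)
m=((hs[...,1]<70)&(hs[...,2]>75)).astype(np.uint8);q=np.zeros_like(m);q[190:275,272:358]=m[190:275,272:358]
k,l,s,c=cv2.connectedComponentsWithStats(q);i=1+s[1:,4].argmax();print(s[i],c[i])
cn=cv2.findContours((l==i).astype(np.uint8),0,1)[0][0];h=cv2.convexHull(cn)
print(cv2.fitEllipse(h),cv2.minEnclosingCircle(h))
for e in(cv2.fitEllipse(h)[0],):print(ray("top",e,55))
v=np.vstack([cv2.resize(im[185:285,265:375],None,fx=5,fy=5)]);cv2.imwrite("pics/c.png",v)
E
```

```text
top (np.int32(372), array([352.5, 249.5]), array([22, 22], dtype=int32), array([352.52150538, 249.38709677])) [ 516.32428513 -107.18610264  104.        ]
side (np.int32(360), array([353.5, 217.5]), array([24, 20], dtype=int32), array([353.22222222, 217.63888889])) [ 515.55714345 -103.42548584  104.        ]
[ 278  196   74   73 2761] [313.65048895 232.71459616]
((314.4643249511719, 231.89889526367188), (73.61920166015625, 74.28273010253906), 89.25347137451172) ((314.43231201171875, 231.75906372070312), 37.205421447753906)
[574.16989951  -2.72733269  55.        ]
```

View pics/c.png

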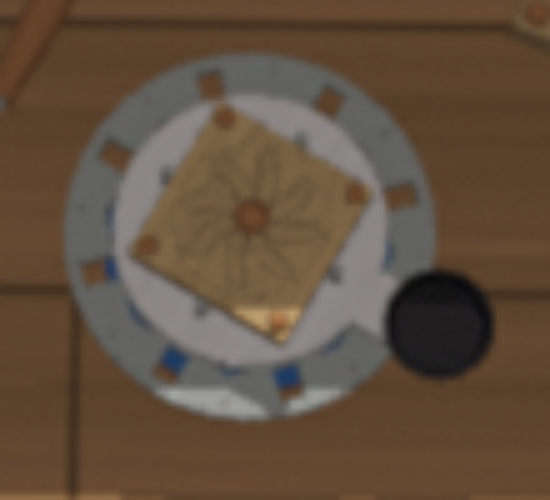

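The crop shows the ring with its holes and the dish at crop (438,323), which is (352.5,249.5) in the full picture. The axis is at about (574,-2) and the pad at about (516,-106).

Emit:
apply_moves --commands '[{"slide": [0,0,0.02],"dr": [0,0,0]},{"slide": [0.023,0.0265,0.02],"dr": [0,0,0]},{"slide": [0.023,0.0265,0.02],"dr": [0,0,0]},{"slide": [0.023,0.0265,0],"dr": [0,0,0]},{"slide": [0.023,0.0265,0],"dr": [0,0,0]},{"slide": [0.023,0.0265,0],"dr": [0,0,0]},{"slide": [0.023,0.0265,0],"dr": [0,0,0]},{"slide": [0.023,0.0265,0],"dr": [0,0,0]},{"slide": [0.023,0.0265,0],"dr": [0,0,0]},{"slide": [0.023,0.0265,0],"dr": [0,0,0]},{"slide": [0.023,0.0265,0],"dr": [0,0,0]},{"slide": [0.023,0.0265,-0.02],"dr": [0,0,0]},{"slide": [0.023,0.0265,-0.02],"dr": [0,0,0]},{"slide": [0.023,0.0265,-0.02],"dr": [0,0,0]},{"slide": [0.023,0.0265,-0.03],"dr": [0,0,0]},{"slide": [0.023,0.0265,-0.03],"dr": [0,0,0]},{"slide": [0.023,0.0265,-0.02],"dr": [0,0,0]},{"slide": [0,0,0],"dr": [0,0,0]},{"slide": [0,0,0],"dr": [0,0,0]}]' --jaw 1

```text
t: 2.0
tcp_pos: [515.5, -105.1, 158.6]
orientation: [0.991, 0.136, -0.001, -0.0]
force: [-0.3, -0.0, 0.4]
width: 0.2
finger_force: 0.0
```

```bash
python3 - <<'E'
from h import *
c=get_calibration("wrist");im=snapshot("wrist")
p=proj("wrist",[[516,-106,98],[516,-106,106]]);s=state()["tcp_pos"]
tip=proj("wrist",s+[0,0,-8]);print(p,tip)
for q,col in((p[0],(0,0,255)),(tip[0],(0,255,0))):cv2.circle(im,tuple(int(v) for v in q),4,col,-1)
th=np.linspace(0,6.28,60)
cir=proj("wrist",np.c_[516+32*np.cos(th),-106+32*np.sin(th),0*th+106]);cv2.polylines(im,[cir.astype(np.int32)],True,(0,255,255),1)
cv2.imwrite("pics/w1.png",im)
E
```

```text
[[320.57712573 267.93448411]
 [320.60702978 273.66442182]] [[320.20492152 316.99993061]]
```

View pics/w1.png

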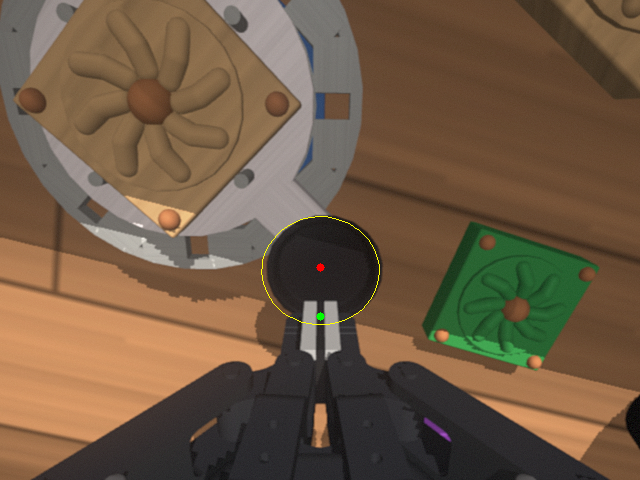

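The predicted rim circle falls on the dish, so the tip is centred over it. Next I descend and press.

Emit:
apply_moves --commands '[{"slide": [0,-0.001,-0.02]},{"slide": [0,0,-0.02]},{"slide": [0,0,-0.008]},{"slide": [0,0,-0.003]},{"slide": [0,0,-0.003]},{"slide": [0,0,-0.003]},{"slide": [0,0,-0.003]},{"slide": [0,0,-0.003]},{"slide": [0,0,-0.002]},{"slide": [0,0,0]},{"slide": [0,0,0]}]'

```text
schema error: expected keys slide, dr
```

Emit:
apply_moves --commands '[{"slide": [0,-0.001,-0.02],"dr": [0,0,0]},{"slide": [0,0,-0.02],"dr": [0,0,0]},{"slide": [0,0,-0.008],"dr": [0,0,0]},{"slide": [0,0,-0.003],"dr": [0,0,0]},{"slide": [0,0,-0.003],"dr": [0,0,0]},{"slide": [0,0,-0.003],"dr": [0,0,0]},{"slide": [0,0,-0.003],"dr": [0,0,0]},{"slide": [0,0,-0.003],"dr": [0,0,0]},{"slide": [0,0,-0.002],"dr": [0,0,0]},{"slide": [0,0,0],"dr": [0,0,0]},{"slide": [0,0,0],"dr": [0,0,0]}]'

```text
t: 3.15
tcp_pos: [516.1, -107.5, 95.5]
orientation: [0.991, 0.135, 0.001, 0.001]
force: [-3.3, -1.7, 7.3]
width: 0.3
finger_force: 3.7
```

Emit:
apply_moves --commands '[{"slide": [0,0,-0.0015],"dr": [0,0,0]},{"slide": [0,0,-0.0015],"dr": [0,0,0]},{"slide": [0,0,0],"dr": [0,0,0]},{"slide": [0,0,0],"dr": [0,0,0]}]'

```text
t: 3.55
tcp_pos: [516.2, -107.5, 92.7]
orientation: [0.991, 0.135, 0.001, 0.001]
force: [-2.2, -2.4, 8.0]
width: 0.1
finger_force: 4.1
```

Emit:
apply_moves --commands '[{"slide": [0,0,-0.001],"dr": [0,0,0]},{"slide": [-0.0054,0.0032,0],"dr": [0,0,0]},{"slide": [-0.0052,0.0035,0],"dr": [0,0,0]},{"slide": [-0.0051,0.0037,0],"dr": [0,0,0]},{"slide": [-0.0049,0.004,0],"dr": [0,0,0]},{"slide": [-0.0046,0.0042,0],"dr": [0,0,0]},{"slide": [-0.0044,0.0045,0],"dr": [0,0,0]},{"slide": [-0.0042,0.0047,0],"dr": [0,0,0]},{"slide": [-0.0039,0.0049,0],"dr": [0,0,0]},{"slide": [-0.0036,0.0051,0],"dr": [0,0,0]},{"slide": [-0.0034,0.0053,0],"dr": [0,0,0]},{"slide": [-0.0031,0.0055,0],"dr": [0,0,0]},{"slide": [-0.0028,0.0056,0],"dr": [0,0,0]},{"slide": [0,0,0],"dr": [0,0,0]}]'

```text
t: 4.95
tcp_pos: [466.3, -52.4, 92.0]
orientation: [0.991, 0.136, 0.002, 0.001]
force: [-0.0, 0.3, 9.4]
width: -0.2
finger_force: 5.1
```

```bash
python3 - <<'E'
from h import *
im=snapshot("top");im2=snapshot("side");cv2.imwrite("pics/t1.png",im);cv2.imwrite("pics/s1.png",im2)
w=snapshot("wrist")
print(state()["tcp_pos"],state()["qpos"])
a=cv2.resize(im[185:305,265:385],(400,400));b=cv2.resize(im2[190:310,255:375],(400,400))
cv2.imwrite("pics/v1.png",np.hstack([a,b]));
th=np.linspace(0,6.28,60);x,y=574.3-120*np.cos(np.radians(25)),-2-120*np.sin(np.radians(25))
cir=proj("wrist",np.c_[x+32*np.cos(th),y+32*np.sin(th),0*th+92]);cv2.polylines(w,[cir.astype(np.int32)],True,(0,255,255),1)
for z in(55,):
  for k in range(8):
    g=np.radians(61+45*k);q=proj("wrist",[574.3-88*np.cos(g),-2-88*np.sin(g),z])[0];cv2.circle(w,tuple(int(v) for v in q),4,(0,0,255),-1)
cv2.imwrite("pics/w2.png",w)
E
```

```text
[466.41313352 -52.71817293  92.00786037] [-2.91922324e-01  2.16431387e-01 -4.34688240e-01  9.15665410e-01
  4.98746957e-04  2.57750142e+00]
```

View pics/w2.png

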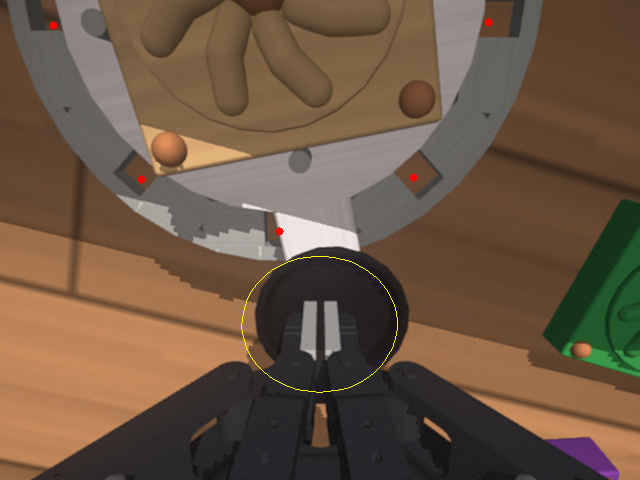

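The wrist view shows the dish rim spanning x 256–408 with its top at y 247. Holes are at (136,172), (417,175) and (502,19). The dish lags the tip slightly, so I'll work out the angle.

```bash
cat >> h.py <<'E'
from scipy.optimize import least_squares
def angle(holes,ks,dl,dr,dt,z):
    H=np.array([ray("wrist",h,55)[:2] for h in holes])
    def f(p):
        g=np.radians(61+45*np.array(ks))+p[2]
        return (H-np.c_[p[0]-88*np.cos(g),p[1]-88*np.sin(g)]).ravel()
    r=least_squares(f,[574,-2,0]);p=r.x
    th=np.linspace(0,2*np.pi,181)
    def e(q):
        c=proj("wrist",np.c_[q[0]+32*np.cos(th),q[1]+32*np.sin(th),0*th+z])
        return [c[:,0].min()-dl,c[:,0].max()-dr,c[:,1].min()-dt]
    d=least_squares(e,[465,-50],diff_step=1e-4);q=d.x
    v=p[:2]-q
    return p,r.fun.round(1),q,d.fun,np.hypot(*v),np.radians(61)+p[2]-np.arctan2(v[1],v[0])
E
python3 - <<'E'
from h import *
print(angle([(136,172),(417,175),(502,19)],[6,0,1],256,408,247,92.5))
E
```

```text
(array([ 5.77539159e+02, -3.99414364e+00, -2.75759348e-02]), array([-1.8,  2.7,  0.2, -0.4,  1.6, -2.2]), array([470.60990523, -56.54122497]), array([-2.55539236,  2.55812232,  0.34140228]), np.float64(119.1430280869521), np.float64(0.5803155279030484))
```

Emit:
apply_moves --commands '[{"slide": [-0.0019,0.0042,0],"dr": [0,0,0]},{"slide": [-0.0017,0.0043,0],"dr": [0,0,0]},{"slide": [-0.0015,0.0043,0],"dr": [0,0,0]},{"slide": [-0.0013,0.0044,0],"dr": [0,0,0]},{"slide": [-0.0011,0.0044,0],"dr": [0,0,0]},{"slide": [0,0,0],"dr": [0,0,0]},{"slide": [0,0,0],"dr": [0,0,0]}]'

```text
t: 5.8
tcp_pos: [459.0, -31.1, 92.0]
orientation: [0.991, 0.136, 0.002, 0.001]
force: [0.3, 0.8, 11.8]
width: 0.1
finger_force: 5.3
```

```bash
python3 - <<'E'
from h import *
cv2.imwrite("pics/w3.png",snapshot("wrist"));cv2.imwrite("pics/t2.png",snapshot("top"))
print(state()["tcp_pos"],state()["force"])
E
```

```text
[458.98894004 -31.15295368  91.99150297] [ 0.28005754  1.84580533 11.33975123]
```

View pics/w3.png

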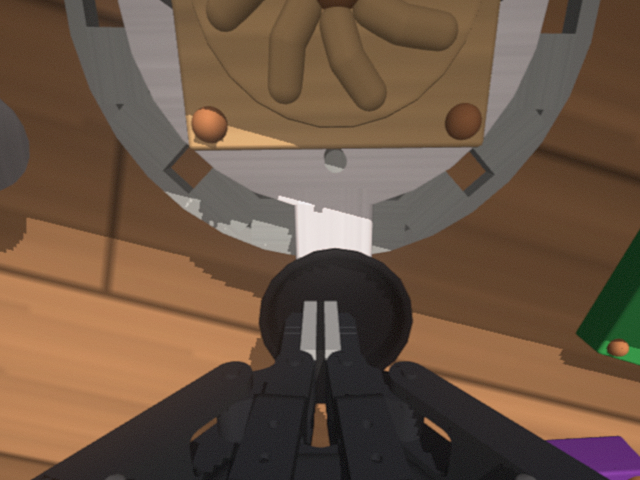

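The dish rim now spans x 260–412 with its top at y 249. The neighbouring holes are at (187,171) and (469,172).

```bash
python3 - <<'E'
from h import *
print(angle([(187,171),(469,172)],[6,0],260,412,249,92.5))
def grab(n):
    im=cv2.imread(f"pics/{n}.png");x,y,w,h=300,225,80,80
    m=(im[y:y+h,x:x+w].max(2)<55).astype(np.uint8);k,l,s,c=cv2.connectedComponentsWithStats(m);i=1+s[1:,4].argmax();return s[i],c[i]+[x,y]
# rosette square corners / orientation by top: table rotation since start via ECC-free log: rotation of rosette mask
def rect(n):
    im=cv2.imread(f"pics/{n}.png");hs=cv2.cvtColor(im,cv2.COLOR_BGR2HSV)[200:264,285:345]
    m=((hs[...,1]>75)&(hs[...,2]>60)).astype(np.uint8);cc=np.zeros_like(m);cv2.circle(cc,(30,30),27,1,-1);m&=cc
    m=cv2.morphologyEx(m,cv2.MORPH_OPEN,np.ones((5,5)));k,l,s,c=cv2.connectedComponentsWithStats(m);i=1+s[1:,4].argmax()
    cn=cv2.findContours((l==i).astype(np.uint8),0,1)[0][0];return cv2.minAreaRect(cn)
for n in("top0","t1","t2"):print(n,rect(n),grab(n))
E
```

```text
(array([ 5.76196901e+02, -2.68324882e+00, -1.18756898e-02]), array([-0.5,  1.9,  0.5, -1.9]), array([462.85637752, -36.76888742]), array([-2.42365182,  2.42608017,  0.32375286]), np.float64(118.35499564437765), np.float64(0.7606427574000911))
top0 ((29.67840576171875, 29.082693099975586), (35.92411422729492, 35.68931579589844), 30.5792236328125) (array([ 42,  14,  22,  22, 372], dtype=int32), array([352.52150538, 249.38709677]))Traceback (most recent call last):
  File "<stdin>", line 12, in <module>
  File "<stdin>", line 5, in grab
ValueError: attempt to get argmax of an empty sequence
```

```bash
python3 - <<'E'
from h import *
c=get_calibration("wrist")
R=cv2.Rodrigues(c["rvec"])[0];print((-R.T@c["tvec"]).round(1),R[2].round(3))
o=-R.T@c["tvec"];s=state()["tcp_pos"]
K=c["camera_matrix"]
def g(uv,z): 
    d=R.T@np.linalg.inv(K)@np.r_[uv,1];return (d*(z/d[2]))[:2]
def a(p,q): v=g(q,-1)-g(p,-1);return np.arctan2(v[1],v[0])
# same orientation in w1,w2,w3 : directions in equal-height planes
for P,z in(((209,124),(463,121)),"balls"),(((190,150),(484,146)),"edge"):
    print(z,a(*P))
print("w1 balls",a((169,219),(277,103)),"edge",a((177,237),(300,103)))
print("w2 balls",a((169,149),(417,98)),"edge",a((155,176),(441,121)))
E
```

```text
[539.   -8.5 228. ] [-0.31  -0.089 -0.947]
balls -1.2883342759244902
edge -1.2865040756100221
w1 balls -0.5282347971674055 edge -0.5116946925562041
w2 balls -1.106679736806178 edge -1.1152113056527846
```

The dish gives 0.76 and the rosette 0.76–0.775. I'll nudge about 2 mm further and let up.

Emit:
apply_moves --commands '[{"slide": [-0.0004,0.0018,0],"dr": [0,0,0]},{"slide": [0,0,0],"dr": [0,0,0]},{"slide": [0,0,0.003],"dr": [0,0,0]},{"slide": [0,0,0.003],"dr": [0,0,0]},{"slide": [0,0,0.002],"dr": [0,0,0]},{"slide": [0,0,0],"dr": [0,0,0]}]'

```text
t: 6.5
tcp_pos: [458.6, -29.6, 99.9]
orientation: [0.991, 0.135, 0.002, 0.001]
force: [1.0, -0.7, 6.2]
width: 0.1
finger_force: 3.2
```

At 6 mm of travel the spring still pushes on the tip, so the pin is in the hole. Now I retreat.

Emit:
apply_moves --commands '[{"slide": [0,0,0.003],"dr": [0,0,0]},{"slide": [0,0,0.003],"dr": [0,0,0]},{"slide": [0,0,0.003],"dr": [0,0,0]},{"slide": [0,0,0.01],"dr": [0,0,0]},{"slide": [0,0,0.02],"dr": [0,0,0]},{"slide": [0,0,0.03],"dr": [0,0,0]},{"slide": [0,0,0.03],"dr": [0,0,0]},{"slide": [0,0,0],"dr": [0,0,0]},{"slide": [0,0,0],"dr": [0,0,0]}]'

```text
t: 7.4
tcp_pos: [457.3, -29.2, 197.9]
orientation: [0.991, 0.136, 0.001, 0.0]
force: [-0.2, -0.3, -0.6]
width: -0.1
finger_force: 0.0
```

```bash
python3 - <<'E'
from h import *
w=snapshot("wrist");print(state()["force"])
th=np.linspace(0,6.28,60);g=np.radians(16)-0.012;x,y=576-120*np.cos(g),-3-120*np.sin(g)
for z,c in((106,(0,255,255)),(96,(0,0,255))):
    cv2.polylines(w,[proj("wrist",np.c_[x+32*np.cos(th),y+32*np.sin(th),0*th+z]).astype(np.int32)],True,c,1)
cv2.imwrite("pics/w4.png",w)
E
```

```text
[ 1.18979039 -0.51655695 -0.16148237]
```

View pics/w4.png

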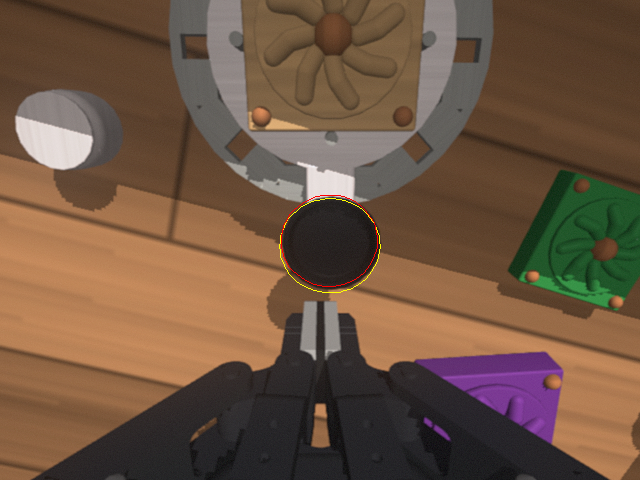

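The dish at (330,243) is at full height and lies on the predicted locked position. The rosette is seated between its pegs, and the arm is clear.

```bash
python3 -c "
from cell import *
print(finish_job())"
```

```text
the job is handed in; nothing more can be done
None
```

I turned the table one hole clockwise and let the plunger up. The last wrist picture shows it fully up at the next hole, with the rosette seated and the arm clear. I handed the job in at about 7.5 s, but no verdict came back.

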